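Open the cool box to its lid stop and take out the red-capped sample pot

ROBOT

A 7-joint arm with a two-finger parallel gripper is mounted at the origin on the work surface. World frame = base frame: x ahead of the robot, y to its left, z up, the work surface at z = 0. Lengths are in m, angles in rad, forces in N, time in s.
With the tool pointing down it reaches from about 0.425 to 0.825 m from the base axis. Payload 3.6 kg.
Tool frame: the origin (TCP) lies midway between the tips of the shut fingers; the grasp point (between the pads) lies env.grasp_offset behind it (env.grasp_offset is the distance from the TCP to the grasp point, in m); z points along the fingers, y is the direction in which the jaws open and shut (so a half turn about z gives the same grasp; the last joint's range is limited). The gripper opens to 93 mm and grips with 3 to 60 N. Pads are 15 mm wide; open, the fingers measure 128 mm over their backs; the gripper's body (75 mm by 188 mm) begins 65 mm behind the grasp point.
Start: joints at [-1.278, 0.615, -0.013, 1.423, 0.008, 1.103, -0.04], TCP at [0.204, 0.617, 0.219] pointing down, gripper open.
Joint ranges: [-3.12, 3.12], [-0.3, 2.06], [-1.34, 1.32], [0.26, 2.42], [-1.36, 4.5], [0.01, 1.98], [-2.84, 2.84]. Speed limits (rad/s): [2.79, 2.79, 3.14, 3.14, 3.14, 3.14, 3.14].

INTERFACE

Orientations are given as a 3x3 rotation matrix whose columns are the frame's x, y, z axes.
In Python, from rig import env, vision gives the robot as it stands. The module is installed in compiled form; this text tells all that it offers.
- The arm moves only by the tool move_arm, never from a script. Its arguments are lists of equal length, an entry for each row: "offset": the shift along the tool's x, y, z in cm, a list of three; "yaw": the turn about the tool's z in degrees; "hand": the opening, from 0 (shut) to 1 (fully open). A call has 1 to 10 rows; each row shifts and turns the commanded pose from where the row before left it, along the tool's axes as they then stand; what a row does not reach is not made up. A row lasts 1/10 s, in which the tool goes at most 50 mm and 8.59 degrees, less where a joint would pass 70% of its speed; a pose out of reach is approached as far as the arm can. A call with a gripper value outside its range is refused whole. The fingers move at their own pace and stop on an object; "grip_force" is the grip in N (left out, the last holds). Time passes only in rows, so rows that do not move let the fingers close. It gives the time, the measured TCP pose, the force and the opening at its end, in the units of the state.
- env.state(): the state, without advancing time (a new reading comes with each control period).
- vision.snapshot(name): name is "scene" or "side" or "wrist"; returns a dict with "frame" (420x560x3 uint8, blue, green, red), "depth" (420x560 float32, m along the optical axis (not along the pixel's ray), 0 where there is no reading), "mtx" (3x3 intrinsics, pixels), "rvec" (rotation vector, rad) and "tvec" (3), from world to camera coordinates, as OpenCV has them. Camera axes: x right, y down, z forward; pixel columns grow to the right and rows downward; lengths in m; the calibration is good to about 2 mm. A picture is of the moment at which its call begins.
- env.sign_off(): hands the job in, once; it reports no verdict.
The state is a dict: "time_s": time; "joint_positions": joint angles; "qvel": joint speeds; "joint_efforts": joint torques, N m; "ee_pos": TCP position; "eef_rot": TCP orientation; "wrist_force": force on the tool from outside, world axes, zero at the start; "wrist_torque": the same for the moment, N m; "gripper_width": finger opening in m.
Only numpy, scipy, OpenCV 4.12 (cv2) and the standard library are available. Lean on these libraries where they do the work, as an engineer would, in place of code of your own. Each camera call takes 0.05 s, during which the arm holds its last target.

TASK

Swing the blue lid of the grey cool box open by its white handle until it bears firmly against the rubber tip of its stop screw, without forcing it, and leave it resting there. Then lift the red-capped sample pot out of the box and gently seat it upright, fully home, in the round recess of the aluminium block; leave the white-capped pot and everything else on the bench where it is.

Things in the scene. Friction and masses are not known exactly. Their poses are not given: they have to be found in the camera images.
- lid (a joint): Opening angle of the lid in rad: 0 closed, pi/2 upright; starts at 0 to 0.12. The hinge is stiff (0.55 N m of friction), so the lid (0.34 to 0.52 kg) stays where it is left; lifting it takes about 5 N at the handle. The stop is met somewhere between 1.65 and 1.95 rad, differently every time, where the screw happens to be set.
- lid_panel: Blue rigid lid, 180 mm deep, 340 wide, 22 thick, with its handle, hinged on the cool box's rear upper rim. Origin on the hinge axis, mid-width, at the lid's underside. Closed: x points level from the handle side to the hinge, y along the hinge axis, z up; it turns with the lid about y (the handle goes up and over to the rear).
- lid_hinge (a point): Mid-point of the hinge axis, 115.5 mm above the bench.
- lid_handle (a point): Centre of the white handle bar, 18 mm thick and 44 long, parallel to the hinge, on a 16 mm wide web 30 mm clear of the lid's front edge; 210 mm from the hinge axis along the lid, 11 mm above the lid's underside. Gripped from above across its two flat ends, fingers closing along the hinge axis, the bar can turn between the fingers, so the hand may stay upright all the way.
- stop: Grey post, 22 x 30 x 265 mm, fixed to the box 100 mm behind the hinge axis; origin at its foot, axes as the box's. Through it, 130 mm above the hinge, goes a level screw whose rubber tip, giving a few mm, meets the lid. Hold the lid on it with 2.5 N or more at the tip for 0.3 s, never over 25 N. 1 N at the handle across the lid, beyond hinge friction, is about 1.6 N at the tip.
- coolbox: Dark grey foam cool box, fixed to the bench: 180 mm deep (x), 340 mm wide (y), rim 115 mm high, walls 20 mm, inner floor 36 mm above the bench. Origin at the centre of its underside; x points to the hinge side, -x to the side with the lid handle, z up.
- pot_red: The red-capped amber sample pot as a whole, origin at the centre of its underside.
- pot_red_center (a point): Centre, half-way up, of the red-capped amber sample pot: a cylinder 42 mm in diameter, 75 mm high, about 0.12 kg. It stands on the box's inner floor, its centre 73.5 mm above the bench, 60 to 80 mm to either side of the box's middle along the box's y. Grip it about 12 mm above its centre to keep the hand clear of box rim and block. z is the pot's upright axis.
- pot_white: The other pot in the box, same size, white cap: leave it standing (origin at the centre of its underside).
- block_hole (a point): Centre of the mouth of the round recess in the aluminium block (100 x 100 x 34 mm, fixed to the bench): 46 mm in diameter, 14 mm deep with a chamfered rim; z up. The pot fully home has its centre 23.5 mm above this point.
- tipbox: Green pipette-tip box with clear lid, 85 x 120 x 65 mm: bystander, origin at the centre of its underside (as for all bystanders).
- timer: White bench timer lying flat, 60 x 75 x 18 mm: bystander.
- tuberack: Blue rack with capped tubes, 70 x 160 x 77 mm: bystander.
- washbottle: White bottle with yellow cap, 64 mm in diameter, 150 mm high: bystander.
- beaker: Glass beaker, 70 mm in diameter, 90 mm high: bystander.
- marker: Marker pen lying flat, 120 x 12 mm: bystander.
- block: The aluminium block, origin at the centre of its underside.
Mind the look-alikes: they are no part of the job. What is meant by the block is not brown, and is the smaller of those in its own colour.

How it is judged:
On the way, in this order (a step that is already met when the one before it is completed fails the run):
1. the lid is open and held firmly against the stop (contact force between lid_panel and stop above 2.5 N and value of joint lid above 1.55 rad), for 0.3 s.
2. the red-capped pot is lifted clear of the box (height (world z) of pot_red_center above 0.155 m), for 0.1 s.
At the end, for the whole second after the job is handed in: The lid rests in contact with the rubber tip of its stop (more than 0.1 N), past upright; the red-capped pot stands released and still in the block's recess, its axis within 4 mm of the recess's, its underside within 3 mm of the recess floor, tilted less than 0.08 rad (contact force between lid_panel and stop above 0.1 N and value of joint lid above 1.55 rad and horizontal distance between pot_red_center and block_hole below 0.004 m and z of pot_red_center in the frame of block_hole below 0.0265 m and angle between pot_red_center's own z axis and vertical below 0.08 rad and linear speed of pot_red below 0.02 m/s); the robot touches nothing.
It fails at once if the lid is forced against its stop (over 25 N at the rubber tip) (contact force between lid_panel and stop above 25 N).
It fails at once if the stop is pushed or knocked by the robot (over 15 N) (contact force between any of the fingers, the arm and stop above 15 N).
It fails at once if the red-capped pot is tipped over (over 0.6 rad) (angle between pot_red_center's own z axis and vertical above 0.6 rad).
It fails at once if the red-capped pot is dropped or rammed into the block (over 40 N between them) (contact force between pot_red and block above 40 N).
It fails at once if a bystander (the white-capped pot or anything else loose on the bench) is displaced by more than 20 mm (distance of any of pot_white, tipbox, timer, tuberack, washbottle, beaker, marker from where it was at the start of the episode above 0.02 m).
It also fails if it takes over 72 s, if anything falls off the work surface, if the arm or the gripper's body presses on something with over 40 N, if the wrist force passes 120 N, or if a joint passes its speed limit or range.

## Working session

There is one attempt and no reset: what is moved stays moved. The work goes in short steps, Python scripts to look and compute and a tool call to move; the robot and the scene stay as the last step left them, time stands still between calls to the robot, and variables do not carry over. Pictures are saved under pics/ and viewed, and the job is handed in when it is done.

Besides the shell and the picture viewer there is one more tool, called after "Request:" by a JSON object that holds its "op" and its "data". move_arm: Moves the arm, as the interface text tells. Its arguments: {"type":"object","properties":{"offset":{"type":"array"},"yaw":{"type":"array"},"hand":{"type":"array"},"grip_force":{"type":"number"}},"required":["offset","yaw","hand"]}

```bash
mkdir -p pics; cat > h.py <<'E'
import numpy as np, cv2
from rig import env, vision
def snap(n,f=None):
    s=vision.snapshot(n)
    if f: cv2.imwrite('pics/'+f,s['frame'])
    s['R']=cv2.Rodrigues(np.array(s['rvec'],float))[0]; s['t']=np.array(s['tvec'],float).ravel()
    return s
def ray(s,u,v):
    d=s['R'].T@np.linalg.solve(s['mtx'],[u,v,1.]); return -s['R'].T@s['t'],d
def onz(s,u,v,z):
    c,d=ray(s,u,v); return c+d*(z-c[2])/d[2]
def dep(s,u,v):
    c,d=ray(s,u,v); return c+d*s['depth'][int(v),int(u)]
def proj(s,p):
    return cv2.projectPoints(np.array(p,float).reshape(-1,3),np.array(s['rvec'],float),np.array(s['tvec'],float),s['mtx'],None)[0].reshape(-1,2)
def cloud(s):
    h,w=s['depth'].shape; v,u=np.mgrid[:h,:w]
    p=np.linalg.solve(s['mtx'],np.stack([u.ravel(),v.ravel(),np.ones(h*w)]))*s['depth'].ravel()
    return ((s['R'].T@(p-s['t'][:,None])).T).reshape(h,w,3)
E
python3 - <<'E'
from h import *
for n in ['scene','side','wrist']:
    s=snap(n,n+'0.png'); print(n,-s['R'].T@s['t'])
st=env.state(); print(st['time_s'],st['ee_pos'],st['eef_rot'],env.grasp_offset,st['gripper_width'],st['wrist_force'])
E
```

```text
scene [0.97058793 0.5463937  0.98924447]
side [0.07831008 1.01816002 1.10520457]
wrist [0.13475443 0.63914822 0.38356434]
0.15 [0.20415315 0.61645994 0.21775206] [[-9.49309421e-01  3.14342554e-01 -6.17121828e-04]
 [ 3.14343160e-01  9.49307521e-01 -1.89933990e-03]
 [-1.12049641e-05 -1.99704929e-03 -9.99998006e-01]] 0.0188 0.09289299904894577 [-0.83063633 -0.22461217  0.21881182]
```

View pics/scene0.png

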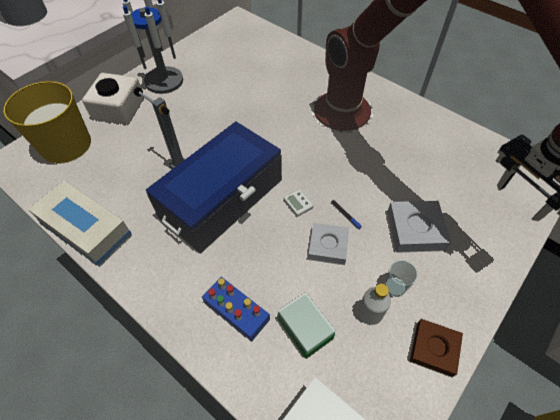

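View pics/side0.png

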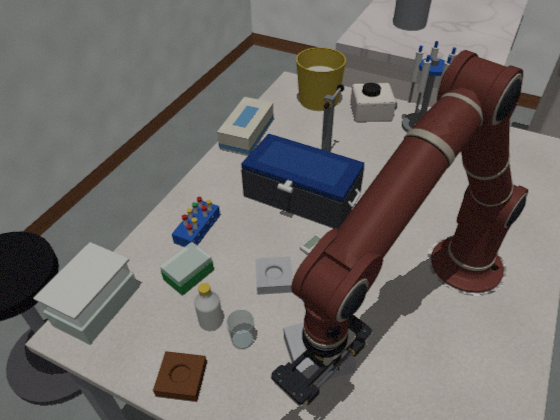

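View pics/wrist0.png

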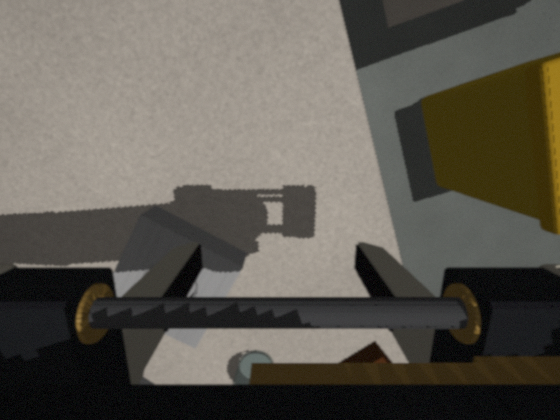

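Both views show the closed blue lid, with its white handle at scene (246,191) and the stop post at (165,125). 

Look-alikes for the block are the small grey block (329,242), the larger grey block (418,224) and the brown block (438,347). I choose the small grey one and will check its size. The only handle candidates are the white bar (246,191) and the box's side handles, at about (172,228), which are not the lid's.

```bash
python3 - <<'E'
from h import *
s=snap('scene'); d=snap('side')
print(s['mtx'], d['mtx'][0,0])
im=np.hstack([cv2.resize(s['frame'][100:270,130:380],None,fx=1.6,fy=1.6),cv2.resize(s['frame'][190:260,290:460],None,fx=2.2,fy=2.2)[:272] if 0 else cv2.copyMakeBorder(cv2.resize(s['frame'][190:260,290:460],None,fx=2.2,fy=2.2),0,272-154,0,0,cv2.BORDER_CONSTANT)])
cv2.imwrite('pics/crop1.png',im)
for n,x in (('scene',s),('side',d)):
    P=cloud(x); f=x['frame'].astype(int); hsv=cv2.cvtColor(x['frame'],cv2.COLOR_BGR2HSV)
    m=((f[...,0]>f[...,2]+30)&(f[...,0]>60)&(P[...,2]>.12)&(P[...,2]<.17)&(x['depth']>0)).astype(np.uint8)
    k,l,stt,c=cv2.connectedComponentsWithStats(m); i=1+np.argmax(stt[1:,4]); q=P[l==i]
    print(n,stt[i],'z',np.percentile(q[:,2],[2,50,98]))
    A=np.c_[q[:,:2],np.ones(len(q))]; print('plane',np.linalg.lstsq(A,q[:,2],rcond=None)[0])
    r=cv2.minAreaRect(q[:,:2].astype(np.float32)*1000); print(r,cv2.boxPoints(r).tolist())
    # grey block tops
    g=((np.abs(P[...,2]-.034)<.006)&(x['depth']>0)&(np.ptp(f,axis=2)<40)).astype(np.uint8)
    k,l,stt,c=cv2.connectedComponentsWithStats(g)
    for i in range(1,k):
        if stt[i,4]>300:
            q=P[l==i]; r=cv2.minAreaRect(q[:,:2].astype(np.float32)*1000); print('blk',c[i],np.round(r[0]),np.round(r[1]),r[2],np.median(q[:,2]))
E
```

```text
[[405.18715888   0.         287.64185941]
 [  0.         405.18715888 213.21960833]
 [  0.           0.           1.        ]] 488.4595847203094
scene [ 146  122  134  105 6249] z [0.13516895 0.13904845 0.14270048]
plane [1.12336911e-04 1.82718621e-02 1.39908042e-01]
((546.158935546875, -55.3836669921875), (181.83566284179688, 339.00054931640625), 88.9168930053711) [[374.9703674316406, -143.0812530517578], [713.9103393554688, -149.4892578125], [717.3475341796875, 32.31391906738281], [378.40753173828125, 38.721923828125]]
blk [328.80487805 241.33658537] [473. 287.] [103. 100.] 30.626928329467773 0.03311515483468166
side [ 242  134  122   64 4043] z [0.13453624 0.13933968 0.14419065]
plane [0.00094612 0.01811074 0.13971618]
((544.5031127929688, -54.11957550048828), (184.59494018554688, 340.28631591796875), 88.88249206542969) [[372.5922546386719, -143.08119201660156], [712.8138427734375, -149.71778869628906], [716.4139404296875, 34.842041015625], [376.1923828125, 41.4786376953125]]
blk [65.43031785 43.55256724] [1954. -565.] [ 32. 947.] 0.050685130059719086 0.034094834148155284
blk [273.78135405 272.09877913] [472. 288.] [100. 104.] 30.4189395904541 0.03362359751775403
```

View pics/crop1.png

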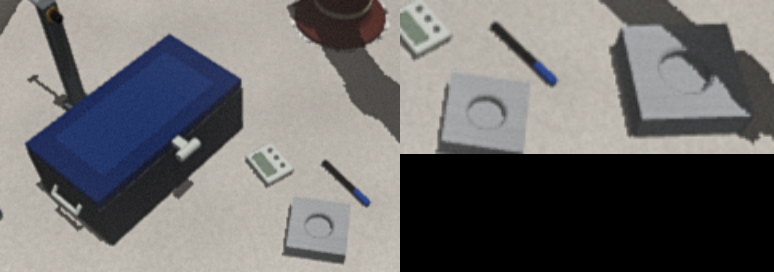

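```bash
cat >> h.py <<'E'
def tool(dp,R=None):
    R=np.array(env.state()['eef_rot']) if R is None else R
    return 100*R.T@np.array(dp)
E
python3 - <<'E'
from h import *
pred=[[.5475,.0655,.130]]
hp=[]
for n in ('scene','side'):
    x=snap(n); f=x['frame'].astype(int); P=cloud(x)
    u,v=proj(x,pred)[0]; print(n,'pred px',u,v)
    m=(f.min(2)>110)&(np.hypot(P[...,0]-.5475,P[...,1]-.0655)<.06)&(P[...,2]>.09)
    q=P[m]; print(m.sum(),q.mean(0),np.percentile(q,[5,95],axis=0))
    m2=m&(P[...,1]>.052); q=P[m2]; print('bar',m2.sum(),q.mean(0),np.percentile(q,[3,97],axis=0))
    cv2.imwrite('pics/h_%s.png'%n,cv2.resize(x['frame'][int(v)-30:int(v)+30,int(u)-40:int(u)+40],None,fx=5,fy=5,interpolation=cv2.INTER_CUBIC))
st=env.state(); R=np.array(st['eef_rot']); print(tool(np.array([.5475,.0655,.22])-st['ee_pos']))
E
```

```text
scene pred px 247.5444249965894 193.6390848362031
135 [0.54735385 0.05860189 0.13567365] [[0.52977242 0.03586791 0.13118051]
 [0.56548281 0.07172023 0.13966547]]
bar 98 [0.54797497 0.06504296 0.1368304 ] [[0.52907592 0.05384758 0.13126669]
 [0.56812307 0.07263147 0.14043239]]
side pred px 284.7058436177033 188.28326427912125
97 [0.54730736 0.05967736 0.13553773] [[0.52900644 0.03475633 0.13104037]
 [0.56547494 0.07316585 0.14040371]]
bar 71 [0.54590152 0.06660252 0.13683362] [[0.52746357 0.05366661 0.13132562]
 [0.5656643  0.07354799 0.14132808]]
[-49.91308206 -41.55546311  -0.13814848]
```

View pics/h_scene.png

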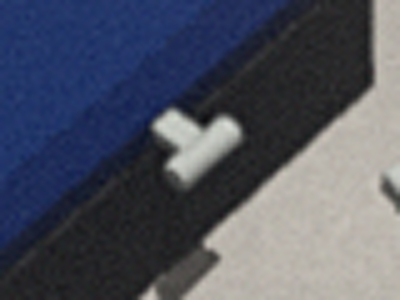

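The crop shows the T-shaped white handle, centred at about scene (247,193). I put its bar at (0.547, 0.065, 0.131), which agrees with the lid rectangle. Moving above it.

Request:
{"op": "move_arm", "data": {"offset": [[-3.5,-2.9,0],[-3.5,-2.9,0],[-3.5,-2.9,0],[-3.5,-2.9,0],[-3.5,-2.9,0],[-3.5,-2.9,0],[-3.5,-2.9,0],[-3.5,-2.9,0],[-3.5,-2.9,0],[-3.5,-2.9,0]], "yaw": [0,0,0,0,0,0,0,0,0,0], "hand": [1,1,1,1,1,1,1,1,1,1]}}

```text
time_s: 1.35
ee_pos: [0.4463, 0.2301, 0.219]
eef_rot: [[-0.949, 0.314, 0.001], [0.314, 0.949, 0.0], [-0.001, 0.001, -1.0]]
wrist_force: [0.9, -0.0, 0.4]
gripper_width: 0.0925
```

Request:
{"op": "move_arm", "data": {"offset": [[0,0,0],[0,0,0],[0,0,0],[0,0,0],[0,0,0],[0,0,0],[0,0,0],[0,0,0],[0,0,0],[0,0,0]], "yaw": [8,8,8,8,8,8,8,8,8,0.8], "hand": [1,1,1,1,1,1,1,1,1,1]}}

```text
time_s: 2.35
ee_pos: [0.4454, 0.2319, 0.2187]
eef_rot: [[0.02, 1.0, 0.0], [1.0, -0.02, -0.0], [-0.0, 0.0, -1.0]]
wrist_force: [0.3, -0.0, -0.3]
gripper_width: 0.0933
```

```bash
python3 - <<'E'
from h import *
st=env.state(); R=np.array(st['eef_rot']); print(R.round(4),st['ee_pos'],st['joint_positions'],np.array(st['wrist_force']))
print(tool(np.array([.547,.065,.17])-st['ee_pos']), np.degrees(np.arctan2(R[1,1],R[0,1])))
E
```

```text
[[ 1.980e-02  9.998e-01  2.000e-04]
 [ 9.998e-01 -1.980e-02 -1.000e-04]
 [-1.000e-04  2.000e-04 -1.000e+00]] [0.44537202 0.23193183 0.21872208] [-0.78056982  0.40275586  0.36394563  1.85112596 -0.17620615  0.918935
 -0.35569593] [ 0.32246219 -0.02966607 -0.25303099]
[-16.48868001  10.48963609   4.87587982] -1.1325140168050103
```

Request:
{"op": "move_arm", "data": {"offset": [[-4.1,2.6,0],[-4.1,2.6,0],[-4.1,2.6,0],[-4.2,2.7,2],[0,0,2.9],[0,0,0],[0,0,0]], "yaw": [0,0,0,0,0,0,0], "hand": [1,1,1,1,1,1,1]}}

```text
time_s: 3.05
ee_pos: [0.5449, 0.0688, 0.171]
eef_rot: [[0.017, 1.0, -0.002], [1.0, -0.017, 0.001], [0.001, -0.002, -1.0]]
wrist_force: [1.4, -0.2, 0.9]
gripper_width: 0.0928
```

```bash
python3 - <<'E'
from h import *
w=snap('wrist','wrist1.png'); d=snap('side','side1.png')
st=env.state(); print(st['ee_pos'],st['wrist_force'],proj(w,[[.547,.065,.131],st['ee_pos']]))
E
```

```text
[0.54578358 0.06936085 0.17228633] [-0.94682708  0.24451591  0.3933619 ] [[281.44281002 237.83844845]
 [280.02371782 254.81024491]]
```

View pics/wrist1.png

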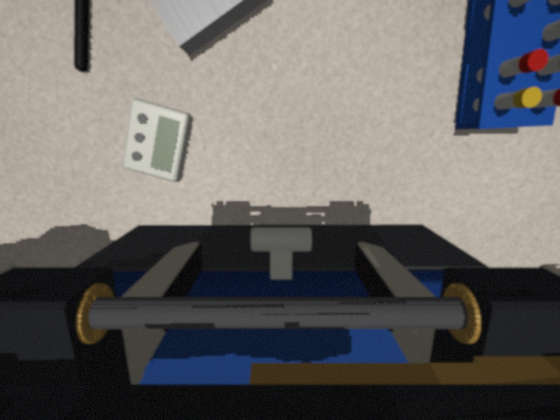

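The wrist view shows the bar at (281,239), against a predicted (281,238). It is centred between the jaws, so I descend and grip.

Request:
{"op": "move_arm", "data": {"offset": [[-0.4,0.1,2],[0,0,2],[0,0,1.7],[0,0,0],[0,0,0],[0,0,0],[0,0,0],[0,0,0],[0,0,0],[0,0,0]], "yaw": [0,0,0,0,0,0,0,0,0,0], "hand": [1,1,1,1,0.3,0.3,0.3,0.3,0.3,0.3], "grip_force": 20}}

```text
time_s: 4.15
ee_pos: [0.5463, 0.0637, 0.1142]
eef_rot: [[0.02, 1.0, 0.0], [1.0, -0.02, 0.0], [0.0, 0.0, -1.0]]
wrist_force: [0.6, -0.3, 0.3]
gripper_width: 0.0493
```

```bash
python3 - <<'E'
from h import *
w=snap('wrist','wrist2.png')
for i in range(3):
    st=env.state(); print(st['ee_pos'],st['wrist_force'],st['gripper_width'])
E
```

```text
[0.5462712  0.06364863 0.11415637] [-0.08783098 -0.13791025  0.5271727 ] 0.045561722563245456
[0.5462712  0.06364863 0.11415637] [-0.08783098 -0.13791025  0.5271727 ] 0.045561722563245456
[0.5462712  0.06364863 0.11415637] [-0.08783098 -0.13791025  0.5271727 ] 0.045561722563245456
```

View pics/wrist2.png

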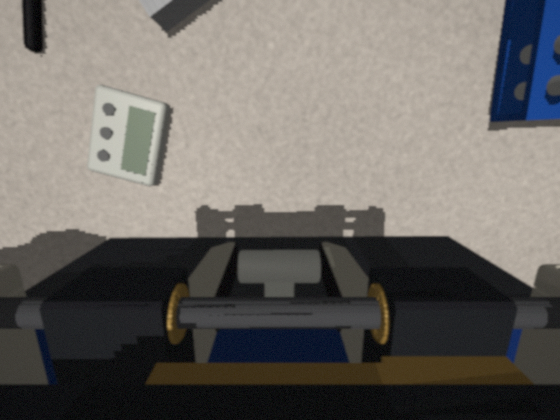

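Request:
{"op": "move_arm", "data": {"offset": [[0,0,0],[0,0,0],[0,0,0],[0,0,0]], "yaw": [0,0,0,0], "hand": [0.3,0.3,0.3,0.3]}}

```text
time_s: 4.6
ee_pos: [0.5468, 0.0636, 0.1142]
eef_rot: [[0.02, 1.0, 0.001], [1.0, -0.02, -0.0], [-0.0, 0.001, -1.0]]
wrist_force: [1.7, -0.0, -0.5]
gripper_width: 0.0439
```

```bash
python3 - <<'E'
import numpy as np
p=np.array([.07+.1*i for i in range(17)]); q=21.03*np.c_[np.cos(p),-np.sin(p)]
for a,b in zip(p[1:],np.diff(q,axis=0).round(2)): print(round(a,2),b)
print(q[-1]-q[0])
E
```

```text
0.17 [-0.25 -2.09]
0.27 [-0.46 -2.05]
0.37 [-0.66 -2.  ]
0.47 [-0.86 -1.92]
0.57 [-1.04 -1.82]
0.67 [-1.22 -1.71]
0.77 [-1.39 -1.58]
0.87 [-1.54 -1.43]
0.97 [-1.67 -1.27]
1.07 [-1.79 -1.1 ]
1.17 [-1.89 -0.92]
1.27 [-1.97 -0.72]
1.37 [-2.04 -0.52]
1.47 [-2.08 -0.32]
1.57 [-2.1  -0.11]
1.67 [-2.1  0.1]
[-23.06133053 -19.45570477]
```

The width of 0.0439 m matches the 44 mm bar. Starting up the arc.

Request:
{"op": "move_arm", "data": {"offset": [[-0.1,0,-1.0],[-0.15,0,-1.1],[-0.2,0,-1.0],[-0.25,0,-1.05],[-0.66,0,-2.0],[0,0,0],[0,0,0]], "yaw": [0,0,0,0,0,0,0], "hand": [0.3,0.3,0.3,0.3,0.3,0.3,0.3]}}

```text
time_s: 5.3
ee_pos: [0.5466, 0.0494, 0.1768]
eef_rot: [[0.02, 1.0, 0.003], [1.0, -0.02, -0.001], [-0.0, 0.003, -1.0]]
wrist_force: [3.9, -2.7, 1.5]
gripper_width: 0.0437
```

```bash
python3 - <<'E'
from h import *
s=snap('scene','scene3.png');cv2.imwrite('pics/s3c.png',cv2.resize(s['frame'][90:270,100:350],None,fx=2.5,fy=2.5))
st=env.state(); print(st['ee_pos'],st['wrist_force'],st['gripper_width'])
E
```

```text
[0.5465623  0.04955867 0.17629407] [ 2.92076236 -1.35619064  1.65297133] 0.04358236596194645
```

View pics/s3c.png

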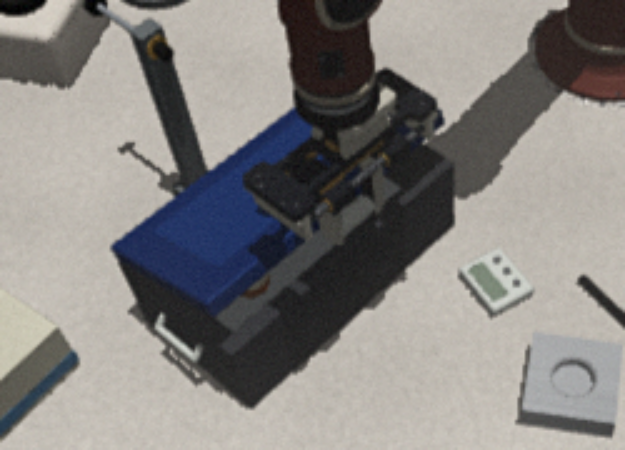

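The lid is partly open and held by its handle, and the red cap shows at crop (257,285), towards the +x end. Continuing.

Request:
{"op": "move_arm", "data": {"offset": [[-0.86,0,-1.92],[-1.04,0,-1.82],[-1.22,0,-1.71],[-1.39,0,-1.58],[-1.54,0,-1.43],[-1.67,0,-1.27],[-1.79,0,-1.1],[-1.89,0,-0.92],[0,0,0],[0,0,0]], "yaw": [0,0,0,0,0,0,0,0,0,0], "hand": [0.3,0.3,0.3,0.3,0.3,0.3,0.3,0.3,0.3,0.3]}}

```text
time_s: 6.35
ee_pos: [0.5449, -0.0631, 0.2935]
eef_rot: [[0.019, 1.0, 0.003], [1.0, -0.019, 0.0], [0.0, 0.003, -1.0]]
wrist_force: [3.4, -1.0, 4.6]
gripper_width: 0.0443
```

Request:
{"op": "move_arm", "data": {"offset": [[-1.97,0,-0.72],[-2.04,0,-0.52],[-2.08,0,-0.32],[-2.1,0,-0.11],[0,0,0],[0,0,0],[0,0,0]], "yaw": [0,0,0,0,0,0,0], "hand": [0.3,0.3,0.3,0.3,0.3,0.3,0.3]}}

```text
time_s: 7.05
ee_pos: [0.5438, -0.1456, 0.3103]
eef_rot: [[0.019, 1.0, 0.004], [1.0, -0.019, -0.002], [-0.001, 0.004, -1.0]]
wrist_force: [5.1, -1.7, 4.1]
gripper_width: 0.0439
```

```bash
python3 - <<'E'
from h import *
s=snap('side','side4.png');s=snap('scene','scene4.png')
for i in range(1):
  st=env.state(); print(st['ee_pos'],st['wrist_force'],st['gripper_width'],st['joint_positions'])
E
```

```text
[ 0.54377443 -0.14557878  0.31027944] [ 3.88273441 -1.46117142  4.96359243] 0.04354637992347964 [-0.05872534  0.42118075  0.43164632  1.54801173 -0.18358203  1.20875982
  0.3854719 ]
```

View pics/side4.png

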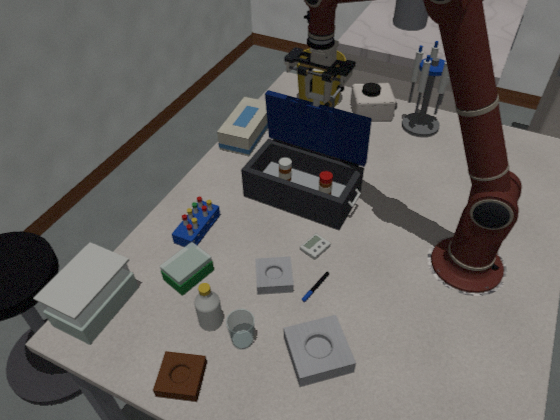

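View pics/scene4.png

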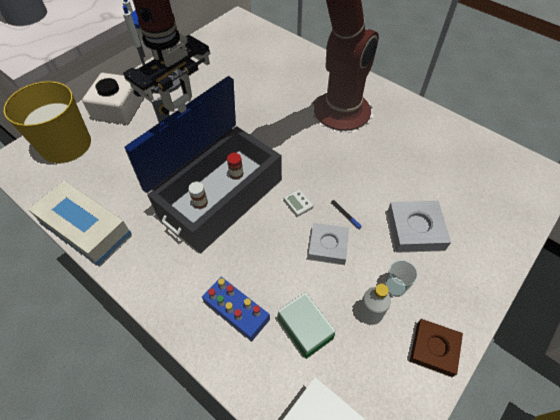

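The side view shows the lid about upright, the red-capped pot at (326,183), the white one at (285,168) and the gripper clear of the post. I approach the stop in small steps, watching the force along y.

Request:
{"op": "move_arm", "data": {"offset": [[-0.5,0,0],[-0.5,0,0],[-0.5,0,0.05],[-0.5,0,0.05]], "yaw": [0,0,0,0], "hand": [0.3,0.3,0.3,0.3]}}

```text
time_s: 7.55
ee_pos: [0.5436, -0.1621, 0.3096]
eef_rot: [[0.015, 1.0, 0.003], [1.0, -0.015, 0.004], [0.004, 0.003, -1.0]]
wrist_force: [3.7, 2.4, 8.8]
gripper_width: 0.0437
```

Request:
{"op": "move_arm", "data": {"offset": [[-0.2,0,0.02],[-0.2,0,0.02]], "yaw": [0,0], "hand": [0.3,0.3]}}

```text
time_s: 7.75
ee_pos: [0.5435, -0.1663, 0.3093]
eef_rot: [[0.016, 1.0, 0.003], [1.0, -0.016, 0.004], [0.004, 0.003, -1.0]]
wrist_force: [4.1, 1.7, 8.0]
gripper_width: 0.0437
```

Request:
{"op": "move_arm", "data": {"offset": [[-0.2,0,0.02],[-0.2,0,0.03]], "yaw": [0,0], "hand": [0.3,0.3]}}

```text
time_s: 7.95
ee_pos: [0.5435, -0.1703, 0.3089]
eef_rot: [[0.016, 1.0, 0.003], [1.0, -0.016, 0.004], [0.004, 0.003, -1.0]]
wrist_force: [4.5, 1.9, 8.6]
gripper_width: 0.0436
```

```bash
python3 - <<'E'
from h import *
w=snap('wrist','w5.png')
s=snap('side');cv2.imwrite('pics/side5.png',cv2.resize(s['frame'][40:190,230:390],None,fx=4,fy=4,interpolation=cv2.INTER_CUBIC))
st=env.state(); print(st['ee_pos'],st['wrist_force'],st['wrist_torque'],st['joint_efforts'])
E
```

```text
[ 0.54344334 -0.17084731  0.30884762] [4.50709095 1.1178404  8.01257191] [ 0.4147787  -0.79867854  0.03464849] [ 1.56816591e+00 -3.29484415e+01  4.35240179e+00 -1.31007519e+01
  9.24925189e-01  8.43570884e-01 -1.39629035e-02]
```

View pics/w5.png

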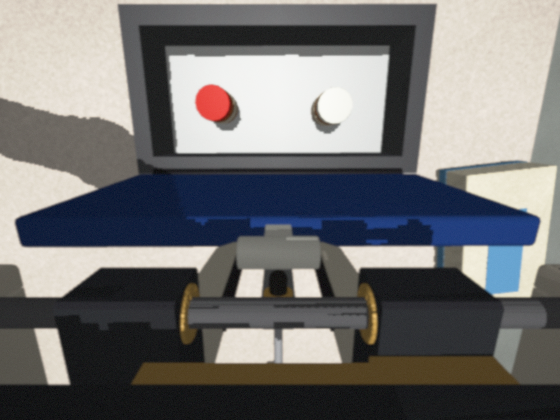

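View pics/side5.png

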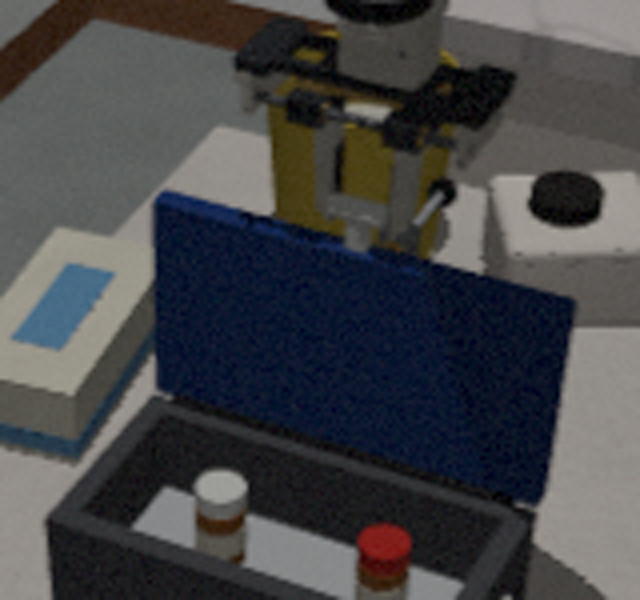

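The wrist view shows the handle between the fingers and the post's black screw knob behind it at (280,283). The lid is at about 1.64 rad with no contact yet, so I continue.

Request:
{"op": "move_arm", "data": {"offset": [[-0.2,0,-0.02],[-0.2,0,0]], "yaw": [0,0], "hand": [0.3,0.3]}}

```text
time_s: 8.25
ee_pos: [0.5434, -0.1739, 0.3085]
eef_rot: [[0.016, 1.0, 0.003], [1.0, -0.016, 0.004], [0.004, 0.003, -1.0]]
wrist_force: [5.2, 1.7, 5.1]
gripper_width: 0.0435
```

Request:
{"op": "move_arm", "data": {"offset": [[-0.2,0,0.02],[-0.2,0,0.03]], "yaw": [0,0], "hand": [0.3,0.3]}}

```text
time_s: 8.45
ee_pos: [0.5433, -0.178, 0.3079]
eef_rot: [[0.016, 1.0, 0.003], [1.0, -0.016, 0.004], [0.004, 0.003, -1.0]]
wrist_force: [4.4, 2.4, 6.0]
gripper_width: 0.0435
```

Request:
{"op": "move_arm", "data": {"offset": [[-0.2,0,0.03],[-0.2,0,0.03]], "yaw": [0,0], "hand": [0.3,0.3]}}

```text
time_s: 8.65
ee_pos: [0.5433, -0.1821, 0.3073]
eef_rot: [[0.016, 1.0, 0.003], [1.0, -0.016, 0.004], [0.004, 0.003, -1.0]]
wrist_force: [4.6, 2.4, 5.5]
gripper_width: 0.0435
```

Request:
{"op": "move_arm", "data": {"offset": [[-0.2,0,0.03],[-0.2,0,0.03]], "yaw": [0,0], "hand": [0.3,0.3]}}

```text
time_s: 8.85
ee_pos: [0.5432, -0.1861, 0.3067]
eef_rot: [[0.016, 1.0, 0.003], [1.0, -0.016, 0.004], [0.004, 0.003, -1.0]]
wrist_force: [4.1, 2.0, 5.0]
gripper_width: 0.0436
```

Request:
{"op": "move_arm", "data": {"offset": [[-0.2,0,0.03],[-0.2,0,0.04]], "yaw": [0,0], "hand": [0.3,0.3]}}

```text
time_s: 9.05
ee_pos: [0.5431, -0.1901, 0.3059]
eef_rot: [[0.016, 1.0, 0.003], [1.0, -0.016, 0.004], [0.004, 0.003, -1.0]]
wrist_force: [4.7, 1.2, 5.0]
gripper_width: 0.0434
```

Request:
{"op": "move_arm", "data": {"offset": [[-0.2,0,0.04],[-0.2,0,0.04]], "yaw": [0,0], "hand": [0.3,0.3]}}

```text
time_s: 9.25
ee_pos: [0.5431, -0.1942, 0.305]
eef_rot: [[0.016, 1.0, 0.003], [1.0, -0.016, 0.004], [0.004, 0.003, -1.0]]
wrist_force: [4.1, 1.6, 3.9]
gripper_width: 0.0437
```

Request:
{"op": "move_arm", "data": {"offset": [[-0.2,0,0.04],[-0.2,0,0.05]], "yaw": [0,0], "hand": [0.3,0.3]}}

```text
time_s: 9.45
ee_pos: [0.543, -0.1982, 0.3041]
eef_rot: [[0.016, 1.0, 0.003], [1.0, -0.016, 0.004], [0.004, 0.003, -1.0]]
wrist_force: [4.4, 1.0, 5.4]
gripper_width: 0.0439
```

Request:
{"op": "move_arm", "data": {"offset": [[-0.2,0,0.05],[-0.2,0,0.05]], "yaw": [0,0], "hand": [0.3,0.3]}}

```text
time_s: 9.65
ee_pos: [0.543, -0.2023, 0.3031]
eef_rot: [[0.016, 1.0, 0.003], [1.0, -0.016, 0.004], [0.004, 0.003, -1.0]]
wrist_force: [5.0, 1.6, 4.3]
gripper_width: 0.0432
```

Request:
{"op": "move_arm", "data": {"offset": [[-0.2,0,0.05],[-0.2,0,0.05]], "yaw": [0,0], "hand": [0.3,0.3]}}

```text
time_s: 9.85
ee_pos: [0.5429, -0.2062, 0.302]
eef_rot: [[0.016, 1.0, 0.003], [1.0, -0.016, 0.004], [0.004, 0.003, -1.0]]
wrist_force: [4.6, 1.4, 3.6]
gripper_width: 0.0433
```

Request:
{"op": "move_arm", "data": {"offset": [[-0.2,0,0.06],[-0.2,0,0.06]], "yaw": [0,0], "hand": [0.3,0.3]}}

```text
time_s: 10.05
ee_pos: [0.5429, -0.2103, 0.3008]
eef_rot: [[0.016, 1.0, 0.003], [1.0, -0.016, 0.004], [0.004, 0.003, -1.0]]
wrist_force: [4.9, 2.0, 4.3]
gripper_width: 0.0436
```

Request:
{"op": "move_arm", "data": {"offset": [[-0.2,0,0.06],[-0.2,0,0.06]], "yaw": [0,0], "hand": [0.3,0.3]}}

```text
time_s: 10.25
ee_pos: [0.5428, -0.2143, 0.2996]
eef_rot: [[0.016, 1.0, 0.003], [1.0, -0.016, 0.004], [0.004, 0.003, -1.0]]
wrist_force: [5.1, 1.9, 4.6]
gripper_width: 0.0436
```

```bash
python3 - <<'E'
from h import *
w=snap('wrist','w6.png')
st=env.state(); print(st['ee_pos'],st['wrist_force'],st['wrist_torque'])
E
```

```text
[ 0.54279526 -0.21474775  0.29947464] [5.22089485 1.29486095 3.44876352] [ 0.27859426 -1.08636322 -0.02073118]
```

View pics/w6.png

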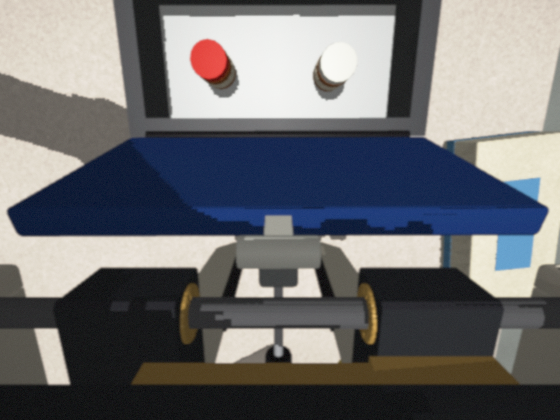

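Still moving freely at about 1.86 rad, with the post now just behind the bar at (278,276). I take smaller steps.

Request:
{"op": "move_arm", "data": {"offset": [[-0.15,0,0.05],[-0.15,0,0.05]], "yaw": [0,0], "hand": [0.3,0.3]}}

```text
time_s: 10.5
ee_pos: [0.5428, -0.2173, 0.2986]
eef_rot: [[0.016, 1.0, 0.003], [1.0, -0.016, 0.004], [0.004, 0.003, -1.0]]
wrist_force: [4.4, 1.0, 4.6]
gripper_width: 0.0438
```

Request:
{"op": "move_arm", "data": {"offset": [[-0.15,0,0.05],[-0.15,0,0.05]], "yaw": [0,0], "hand": [0.3,0.3]}}

```text
time_s: 10.7
ee_pos: [0.5427, -0.2203, 0.2976]
eef_rot: [[0.016, 1.0, 0.003], [1.0, -0.016, 0.004], [0.004, 0.003, -1.0]]
wrist_force: [5.4, 0.8, 3.4]
gripper_width: 0.0439
```

Request:
{"op": "move_arm", "data": {"offset": [[-0.15,0,0.05],[-0.15,0,0.05]], "yaw": [0,0], "hand": [0.3,0.3]}}

```text
time_s: 10.9
ee_pos: [0.5427, -0.2233, 0.2965]
eef_rot: [[0.016, 1.0, 0.003], [1.0, -0.016, 0.004], [0.004, 0.003, -1.0]]
wrist_force: [5.4, 1.8, 4.0]
gripper_width: 0.0432
```

Request:
{"op": "move_arm", "data": {"offset": [[-0.15,0,0.05],[0,0,0]], "yaw": [0,0], "hand": [0.3,0.3]}}

```text
time_s: 11.1
ee_pos: [0.5426, -0.2251, 0.2958]
eef_rot: [[0.016, 1.0, 0.003], [1.0, -0.016, 0.003], [0.003, 0.003, -1.0]]
wrist_force: [5.4, 1.0, 4.0]
gripper_width: 0.0437
```

Request:
{"op": "move_arm", "data": {"offset": [[-0.15,0,0.06],[0,0,0]], "yaw": [0,0], "hand": [0.3,0.3]}}

```text
time_s: 11.3
ee_pos: [0.5426, -0.2265, 0.2952]
eef_rot: [[0.016, 1.0, 0.003], [1.0, -0.016, 0.003], [0.003, 0.003, -1.0]]
wrist_force: [6.0, 0.5, 3.4]
gripper_width: 0.0433
```

Request:
{"op": "move_arm", "data": {"offset": [[-0.15,0,0.06],[0,0,0]], "yaw": [0,0], "hand": [0.3,0.3]}}

```text
time_s: 11.5
ee_pos: [0.5426, -0.228, 0.2946]
eef_rot: [[0.016, 1.0, 0.003], [1.0, -0.016, 0.003], [0.003, 0.003, -1.0]]
wrist_force: [5.1, -0.2, 4.1]
gripper_width: 0.0438
```

Request:
{"op": "move_arm", "data": {"offset": [[-0.15,0,0.06],[0,0,0]], "yaw": [0,0], "hand": [0.3,0.3]}}

```text
time_s: 11.7
ee_pos: [0.5426, -0.2295, 0.294]
eef_rot: [[0.016, 1.0, 0.003], [1.0, -0.016, 0.003], [0.003, 0.003, -1.0]]
wrist_force: [4.8, 0.1, 2.8]
gripper_width: 0.0436
```

Request:
{"op": "move_arm", "data": {"offset": [[-0.1,0,0.04],[0,0,0]], "yaw": [0,0], "hand": [0.3,0.3]}}

```text
time_s: 11.9
ee_pos: [0.5426, -0.2305, 0.2937]
eef_rot: [[0.016, 1.0, 0.003], [1.0, -0.016, 0.003], [0.003, 0.003, -1.0]]
wrist_force: [4.4, 1.1, 4.0]
gripper_width: 0.0437
```

```bash
python3 - <<'E'
from h import *
w=snap('wrist'); cv2.imwrite('pics/w7.png',cv2.resize(w['frame'][180:380,180:380],None,fx=3,fy=3))
s=snap('scene');cv2.imwrite('pics/scene7.png',cv2.resize(s['frame'][20:200,110:270],None,fx=3.3,fy=3.3,interpolation=cv2.INTER_CUBIC))
st=env.state(); print(st['ee_pos'],st['wrist_force'],st['wrist_torque'])
E
```

```text
[ 0.5425875  -0.23048082  0.29366552] [5.69074762 1.04932661 3.07267155] [ 0.28556991 -1.07802964 -0.02378953]
```

View pics/w7.png

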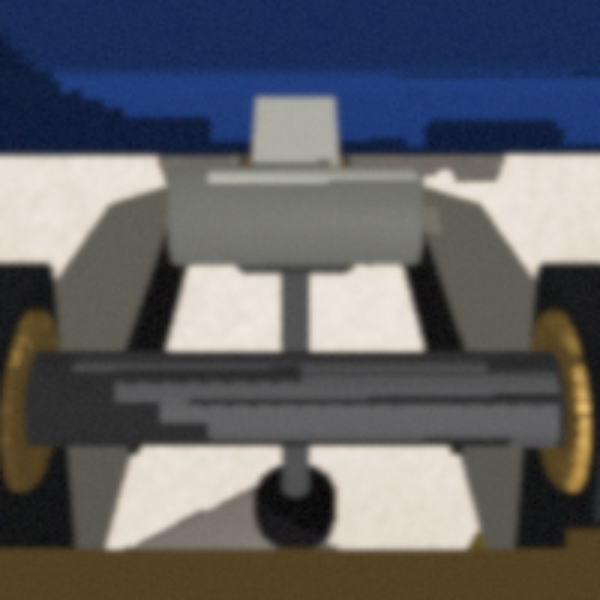

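View pics/scene7.png

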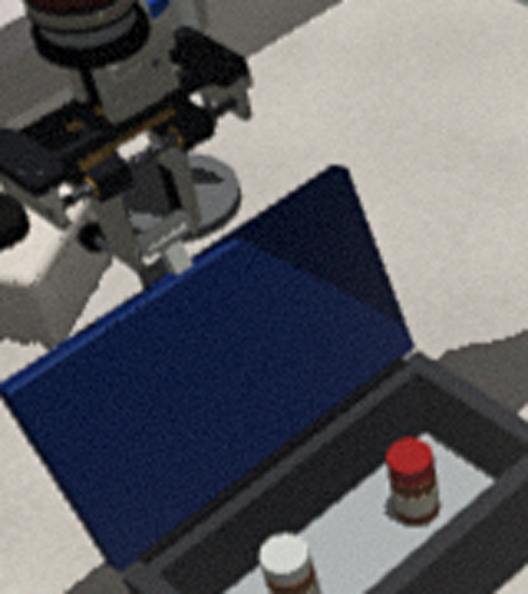

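The lid is intact in the hand, the screw shaft and knob lie behind the bar, and the force still shows no contact. I continue in millimetre steps.

Request:
{"op": "move_arm", "data": {"offset": [[-0.1,0,0.05],[0,0,0]], "yaw": [0,0], "hand": [0.3,0.3]}}

```text
time_s: 12.2
ee_pos: [0.5426, -0.2314, 0.2933]
eef_rot: [[0.016, 1.0, 0.003], [1.0, -0.016, 0.003], [0.003, 0.003, -1.0]]
wrist_force: [4.7, 1.2, 3.7]
gripper_width: 0.0437
```

Request:
{"op": "move_arm", "data": {"offset": [[-0.1,0,0.05],[0,0,0]], "yaw": [0,0], "hand": [0.3,0.3]}}

```text
time_s: 12.4
ee_pos: [0.5426, -0.2317, 0.2932]
eef_rot: [[0.016, 1.0, 0.003], [1.0, -0.016, 0.005], [0.005, 0.003, -1.0]]
wrist_force: [4.7, 2.6, 5.2]
gripper_width: 0.0437
```

Request:
{"op": "move_arm", "data": {"offset": [[-0.1,0,0.05],[0,0,0]], "yaw": [0,0], "hand": [0.3,0.3]}}

```text
time_s: 12.6
ee_pos: [0.5426, -0.2318, 0.293]
eef_rot: [[0.015, 1.0, 0.003], [1.0, -0.015, 0.006], [0.006, 0.003, -1.0]]
wrist_force: [3.7, 4.0, 7.4]
gripper_width: 0.0436
```

Contact: the TCP stalls and the tangential force rises from about 2.4 to 6.6 N, which is about 7 N at the tip. I add a little and hold.

Request:
{"op": "move_arm", "data": {"offset": [[-0.08,0,0.03],[0,0,0],[0,0,0],[0,0,0],[0,0,0],[0,0,0]], "yaw": [0,0,0,0,0,0], "hand": [0.3,0.3,0.3,0.3,0.3,0.3]}}

```text
time_s: 13.2
ee_pos: [0.5426, -0.2319, 0.293]
eef_rot: [[0.015, 1.0, 0.003], [1.0, -0.015, 0.008], [0.008, 0.003, -1.0]]
wrist_force: [4.0, 4.2, 9.0]
gripper_width: 0.0435
```

Request:
{"op": "move_arm", "data": {"offset": [[0,0,0],[0,0,0],[0,0,0],[0,0,0],[0,0,-1],[0,0,-2],[0,0,-3],[0,0,0]], "yaw": [0,0,0,0,0,0,0,0], "hand": [0.75,0.75,0.75,0.75,0.75,0.75,0.75,0.75]}}

```text
time_s: 14.0
ee_pos: [0.5418, -0.2393, 0.3569]
eef_rot: [[0.02, 1.0, 0.008], [1.0, -0.02, -0.004], [-0.004, 0.008, -1.0]]
wrist_force: [0.5, 0.3, -0.8]
gripper_width: 0.0696
```

```bash
python3 - <<'E'
from h import *
w=snap('wrist','w8.png')
st=env.state(); print(st['ee_pos'],st['wrist_force'],st['gripper_width'])
C=[]
for n in ('scene','side'):
    x=snap(n,n+'8.png'); P=cloud(x); f=x['frame'].astype(int)
    for nm,m in (('red',(f[...,2]>110)&(f[...,1]<60)&(f[...,0]<60)),('lid',(f[...,0]>f[...,2]+30)&(f[...,0]>f[...,1]+25)&(P[...,2]>.13))):
        m=m&(np.abs(P[...,0]-.545)<.18)&(P[...,1]>-.3)&(P[...,1]<.03)&(x['depth']>0)
        k,l,stt,c=cv2.connectedComponentsWithStats(m.astype(np.uint8)); i=1+np.argmax(stt[1:,4]); q=P[l==i]
        print(n,nm,stt[i],c[i],np.percentile(q,[5,50,95],axis=0).round(4).tolist())
        if nm=='red':
            t=q[q[:,2]>.106]; r=cv2.minEnclosingCircle(t[:,:2].astype(np.float32)); print('top z',np.median(t[:,2]),r)
            print('onz',onz(x,*c[i],.108))
        else:
            A=np.c_[q[:,[0,2]],np.ones(len(q))]; s=np.linalg.lstsq(A,q[:,1],rcond=None)[0]; print('lid angle',np.pi/2+np.arctan(-s[1]))
E
```

```text
[ 0.54095922 -0.23864194  0.35468551] [-0.20277273  0.80336197 -0.87558572] 0.0698296093858967
scene red [227 153  14  11 113] [233.44247788 157.78761062] [[0.4549, -0.0793, 0.1078], [0.4705, -0.0623, 0.1106], [0.4856, -0.0468, 0.1138]]
top z 0.11064426364150462 ((0.4694571793079376, -0.061886727809906006), 0.020960237830877304)
onz [ 0.46893174 -0.06470778  0.108     ]
scene lid [ 109   88  125  101 6268] [169.35896618 133.85130823] [[0.4262, -0.2036, 0.1386], [0.5801, -0.1781, 0.2118], [0.7006, -0.1539, 0.2822]]
lid angle 1.899828790407944
side red [320 172  12   8  78] [325.62820513 175.26923077] [[0.4549, -0.0764, 0.1071], [0.4688, -0.0596, 0.1108], [0.4841, -0.0453, 0.1145]]
top z 0.1108723345223253 ((0.46992385387420654, -0.06099584326148033), 0.020565012469887733)
onz [ 0.47013494 -0.0641671   0.108     ]
side lid [ 270   84   98   79 4602] [316.4382877  122.42372881] [[0.4123, -0.2016, 0.1375], [0.5556, -0.1755, 0.205], [0.6938, -0.1525, 0.28]]
lid angle 1.8940278744337904
```

View pics/scene8.png

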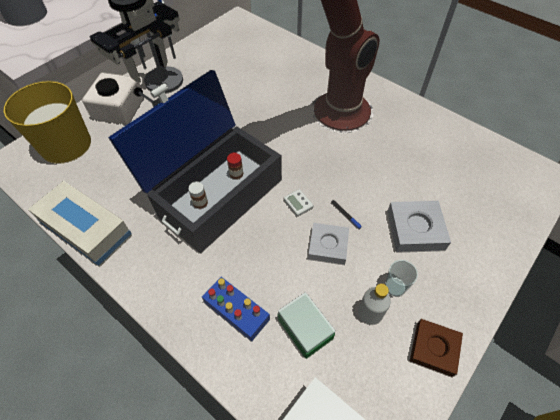

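View pics/w8.png

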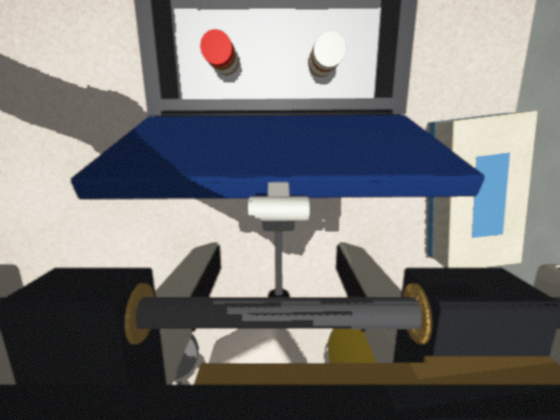

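The scene view shows the lid leaning back against its stop, at about 1.90 rad, and the hand free above it. In both views the red-capped pot, at scene (234,158) and side (326,175), lies at (0.470,-0.062) with its cap top at 0.111 m, as it should. I move over it.

Request:
{"op": "move_arm", "data": {"offset": [[0,0,-2],[3,-1,-1],[4.2,-1.7,0],[4.2,-1.7,0],[4.2,-1.7,0],[2,-1,0],[0,0,4],[0,0,4],[0,0,0],[0,0,0]], "yaw": [0,0,0,0,0,0,0,0,0,0], "hand": [0.75,0.75,0.75,0.75,0.75,0.75,0.75,0.75,0.75,0.75]}}

```text
time_s: 15.15
ee_pos: [0.4726, -0.0603, 0.302]
eef_rot: [[0.02, 1.0, -0.002], [1.0, -0.02, -0.0], [-0.0, -0.002, -1.0]]
wrist_force: [0.2, 0.2, 0.2]
gripper_width: 0.0699
```

```bash
python3 - <<'E'
from h import *
w=snap('wrist','w9.png')
st=env.state(); print(st['ee_pos'],st['wrist_force'],st['gripper_width'],st['joint_positions'])
print(tool(np.array([.4697,-.062,.15])-st['ee_pos']),proj(w,[.4697,-.062,.111]))
x=w;P=cloud(x); f=x['frame'].astype(int)
m=(f[...,2]>110)&(f[...,1]<60)&(f[...,0]<60); k,l,stt,c=cv2.connectedComponentsWithStats(m.astype(np.uint8)); i=1+np.argmax(stt[1:,4]); print(stt[i],c[i],onz(x,*c[i],.108))
E
```

```text
[ 0.47367089 -0.06064223  0.3032368 ] [ 1.28310776  0.77730419 -0.04245234] 0.06984759182966013 [-0.22473253  0.27561268  0.40427224  1.77613809 -0.11941442  1.11230673
  0.19852349]
[-0.13688082 -0.41806287 15.32311181] [[276.1180023  193.70369139]]
[261 178  29  28 607] [275.44645799 193.2339374 ] [ 0.46884165 -0.06201042  0.108     ]
```

View pics/w9.png

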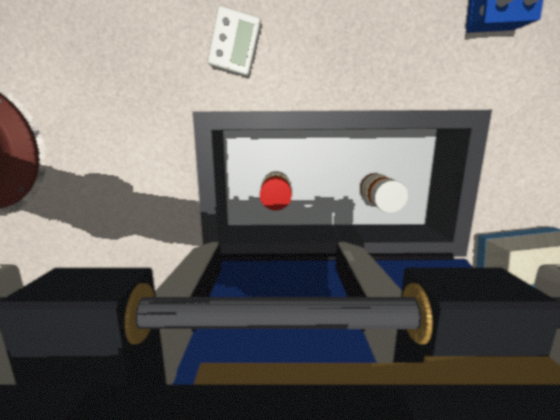

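The wrist view confirms the red cap at (275,193), within 1 px of the prediction. I descend above the rim and check.

Request:
{"op": "move_arm", "data": {"offset": [[-0.15,-0.4,3],[0,0,4],[0,0,4],[0,0,4],[0,0,1],[0,0,0],[0,0,0]], "yaw": [0,0,0,0,0,0,0], "hand": [0.75,0.75,0.75,0.75,0.75,0.75,0.75]}}

```text
time_s: 15.9
ee_pos: [0.4709, -0.0622, 0.1441]
eef_rot: [[0.02, 1.0, 0.004], [1.0, -0.02, -0.0], [-0.0, 0.004, -1.0]]
wrist_force: [0.9, -1.1, 0.7]
gripper_width: 0.0698
```

```bash
python3 - <<'E'
from h import *
w=snap('wrist','w10.png')
st=env.state(); print(st['ee_pos'],st['wrist_force'],tool(np.array([.4693,-.062,.0667])-st['ee_pos']))
E
```

```text
[ 0.47094598 -0.06214172  0.1443173 ] [ 0.47699539 -0.28299579  1.70331086] [ 0.01343719 -0.20458165  7.76077988]
```

View pics/w10.png

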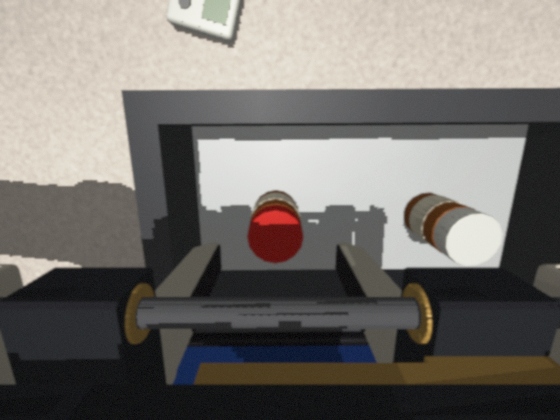

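The cap at (276,233) is centred between the jaws. Descending and gripping.

Request:
{"op": "move_arm", "data": {"offset": [[0,-0.15,2.5],[0,0,2.5],[0,0,1.8],[0,0,0.9],[0,0,0],[0,0,0],[0,0,0],[0,0,0],[0,0,0],[0,0,0]], "yaw": [0,0,0,0,0,0,0,0,0,0], "hand": [0.75,0.75,0.75,0.75,0.75,0.3,0.3,0.3,0.3,0.3], "grip_force": 15}}

```text
time_s: 16.95
ee_pos: [0.468, -0.0617, 0.0656]
eef_rot: [[0.019, 1.0, 0.002], [1.0, -0.019, -0.0], [-0.0, 0.002, -1.0]]
wrist_force: [0.1, 0.7, 3.8]
gripper_width: 0.0419
```

Request:
{"op": "move_arm", "data": {"offset": [[0,0,0],[0,0,0],[0,0,0],[0,0,0]], "yaw": [0,0,0,0], "hand": [0.3,0.3,0.3,0.3]}}

```text
time_s: 17.35
ee_pos: [0.4679, -0.0616, 0.0656]
eef_rot: [[0.02, 1.0, 0.001], [1.0, -0.02, -0.0], [0.0, 0.001, -1.0]]
wrist_force: [-0.4, 0.6, 6.8]
gripper_width: 0.0418
```

Gripped: the width of 0.0418 m matches the pot's 42 mm diameter. Lifting.

Request:
{"op": "move_arm", "data": {"offset": [[0,0,-0.5],[0,0,-1.5],[0,0,-3],[0,0,-3],[0,0,-3],[0,0,-3],[0,0,-2],[0,0,0],[0,0,0],[0,0,0]], "yaw": [0,0,0,0,0,0,0,0,0,0], "hand": [0.3,0.3,0.3,0.3,0.3,0.3,0.3,0.3,0.3,0.3], "grip_force": 20}}

```text
time_s: 18.35
ee_pos: [0.4659, -0.0613, 0.2235]
eef_rot: [[0.02, 1.0, -0.004], [1.0, -0.02, 0.0], [0.0, -0.004, -1.0]]
wrist_force: [-1.2, -0.0, -0.7]
gripper_width: 0.0419
```

```bash
python3 - <<'E'
from h import *
st=env.state(); print(st['ee_pos'],st['wrist_force'],st['gripper_width'])
for n in ('scene','side'):
    x=snap(n,n+'11.png'); 
    P=cloud(x)
    print('above', P[200:300,250:400][...,2].shape)
    u,v=proj(x,[.4725,.2875,.034])[0]; a,b=int(u),int(v); c=x['frame'][b-35:b+35,a-40:a+40]; cv2.imwrite('pics/blk_%s.png'%n,cv2.resize(c,None,fx=6,fy=6,interpolation=cv2.INTER_CUBIC)); print(n,a,b)
    f=x['frame'].astype(int)
    m=((np.abs(P[...,2]-.034)<.007)&(np.hypot(P[...,0]-.4725,P[...,1]-.2875)<.075)).astype(np.uint8)
    cs,_=cv2.findContours(m,cv2.RETR_EXTERNAL,cv2.CHAIN_APPROX_NONE); c=max(cs,key=cv2.contourArea)
    w=np.array([onz(x,*p[0],.034)[:2] for p in c],np.float32)*1000; print(cv2.minAreaRect(w))
    # hole: deep depth inside
    H=((P[...,2]<.027)&(np.hypot(P[...,0]-.4725,P[...,1]-.2875)<.035)&(x['depth']>0)); print('hole',H.sum(),P[H].mean(0),P[H].min(0),P[H].max(0))
E
```

```text
[ 0.46593414 -0.06134001  0.22348181] [-1.22047795 -0.04661972 -0.74410078] 0.04185157744984536
above (100, 150)
scene 329 239
((476.36871337890625, 288.96435546875), (105.524169921875, 99.72994232177734), 30.62744903564453)
hole 177 [0.46962548 0.28502605 0.01966191] [0.45029284 0.26405915 0.01444564] [0.49060177 0.30710349 0.02599677]
above (100, 150)
side 273 271
((470.768310546875, 290.51171875), (99.79861450195312, 106.63565063476562), 30.485166549682617)
hole 161 [0.47540762 0.28184708 0.02052395] [0.45421326 0.26371848 0.01406038] [0.49582526 0.30727194 0.02690521]
```

View pics/blk_scene.png

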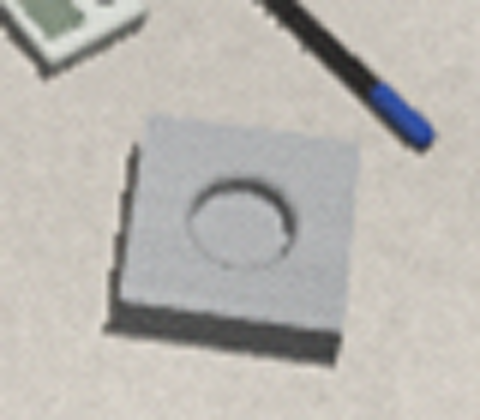

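View pics/blk_side.png

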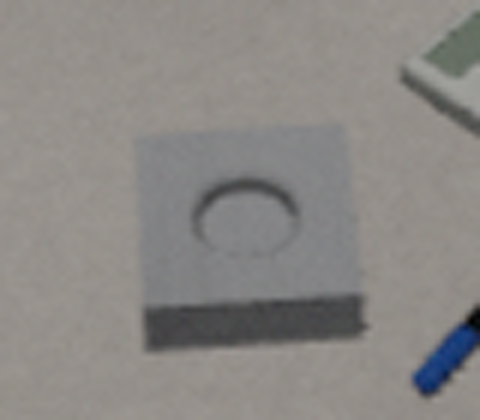

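View pics/scene11.png

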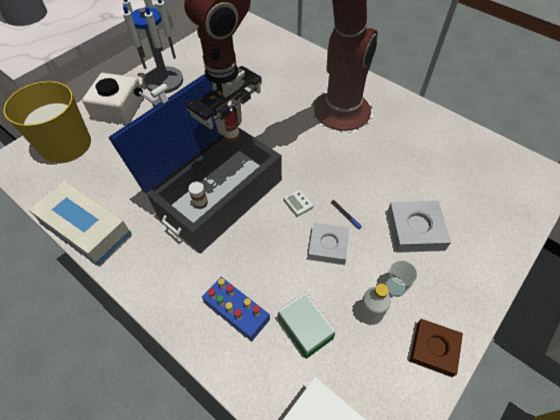

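The scene and side crops show the small block with its recess at crop (242,223) and (245,218). The red pot is lifted above the box at scene (231,125).

```bash
python3 - <<'E'
from h import *
for n,o,h,cs in (('scene',(289,204),(242,223),[(148,115),(360,140),(340,332),(122,300)]),('side',(233,236),(245,218),[(135,135),(347,124),(362,296),(146,310)])):
    x=snap(n); g=lambda p:onz(x,o[0]+(p[0]+.5)/6-.5,o[1]+(p[1]+.5)/6-.5,.034)
    C=np.array([g(p) for p in cs]); print(n,'hole',g(h).round(4),'cornermean',C.mean(0).round(4),np.linalg.norm(np.diff(C,axis=0),axis=1))
    for a in [(187,223),(297,223),(242,177),(242,269)] if n=='scene' else [(191,218),(299,218),(245,178),(245,258)]: print(g(a)[:2].round(4))
x=snap('wrist','w11.png')
E
```

```text
scene hole [0.4749 0.2885 0.034 ] cornermean [0.4733 0.2876 0.034 ] [0.09842126 0.10061749 0.09662377]
[0.4909 0.2695]
[0.459  0.3076]
[0.4554 0.2741]
[0.4939 0.3026]
side hole [0.4726 0.2908 0.034 ] cornermean [0.4727 0.2882 0.034 ] [0.10012328 0.09993349 0.09699298]
[0.495  0.3016]
[0.4503 0.2799]
[0.4832 0.2699]
[0.4623 0.3111]
```

View pics/w11.png

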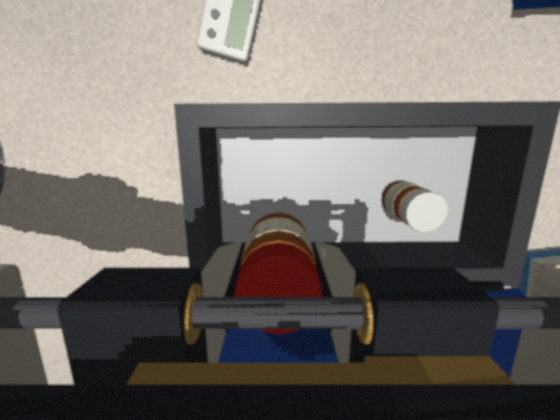

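Request:
{"op": "move_arm", "data": {"offset": [[2,0,-0.5],[4,0,0],[4,0,0],[4,0,0],[4,0.5,0],[4,0.5,0],[4,0.5,0],[0,0,0],[0,0,0],[0,0,0]], "yaw": [0,0,0,0,0,0,0,0,0,0], "hand": [0.3,0.3,0.3,0.3,0.3,0.3,0.3,0.3,0.3,0.3]}}

```text
time_s: 19.6
ee_pos: [0.4873, 0.1963, 0.2298]
eef_rot: [[0.022, 1.0, -0.001], [1.0, -0.022, -0.002], [-0.002, -0.001, -1.0]]
wrist_force: [0.2, -0.3, -1.6]
gripper_width: 0.042
```

```bash
python3 - <<'E'
from h import *
x=snap('wrist','w12.png'); st=env.state(); print(st['ee_pos'],st['wrist_force'],st['gripper_width'],np.array(st['eef_rot']).round(4)); print(proj(x,[.4733,.2885,.034]))
for n,(u,v) in (('scene',(380,290)),('side',(205,290))):
    s=snap(n); print(n, onz(s,u,v,.15), dep(s,u,v))
E
```

```text
[0.48742275 0.19600473 0.22996311] [ 0.14229764  1.59368418 -1.30404328] 0.04171704145106966 [[ 2.260e-02  9.997e-01 -4.000e-04]
 [ 9.997e-01 -2.260e-02 -1.200e-03]
 [-1.200e-03 -4.000e-04 -1.000e+00]]
[[264.58107921 113.79035896]]
scene [0.56337383 0.48117127 0.15      ] [0.56290879 0.48109678 0.14904158]
side [0.55225825 0.48919506 0.15      ] [0.55203255 0.48944696 0.15045489]
```

View pics/w12.png

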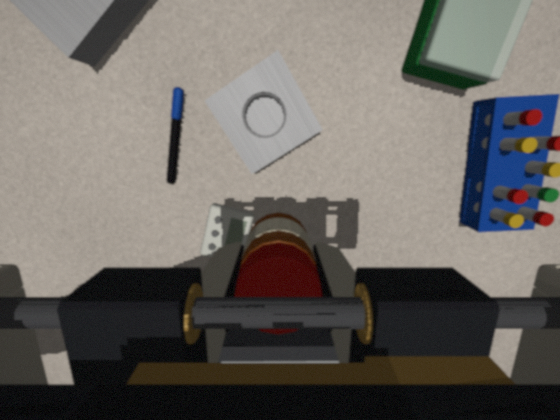

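The wrist view shows the recess at (265,114), exactly where it was predicted. The other two views gave (0.473,0.289). I move over it.

Request:
{"op": "move_arm", "data": {"offset": [[3.1,-0.5,0],[3.1,-0.6,0],[3.1,-0.5,0],[0,0,3],[0,0,4],[0,0,4],[0,0,2.5],[0,0,0.5],[0,0,0],[0,0,0]], "yaw": [0,0,0,0,0,0,0,0,0,0], "hand": [0.3,0.3,0.3,0.3,0.3,0.3,0.3,0.3,0.3,0.3]}}

```text
time_s: 20.75
ee_pos: [0.4746, 0.2915, 0.0917]
eef_rot: [[0.02, 1.0, 0.003], [1.0, -0.02, 0.002], [0.002, 0.003, -1.0]]
wrist_force: [0.1, -0.4, -1.5]
gripper_width: 0.0417
```

```bash
python3 - <<'E'
from h import *
st=env.state(); print(st['ee_pos'],st['wrist_force'],st['gripper_width'],np.array(st['eef_rot']).round(4))
print(tool(np.array([.4733,.2887,.08])-st['ee_pos']))
ims=[]
for n in ('scene','side'):
    x=snap(n); u,v=proj(x,[.4733,.2885,.05])[0].astype(int); ims.append(cv2.resize(x['frame'][v-40:v+40,u-40:u+40],None,fx=5,fy=5,interpolation=cv2.INTER_CUBIC)); print(u,v)
cv2.imwrite('pics/p13.png',np.hstack(ims))
E
```

```text
[0.47464909 0.2915442  0.09165966] [ 0.08709787 -0.42348406 -1.53986657] 0.04170719198366856 [[ 0.0203  0.9998  0.0029]
 [ 0.9998 -0.0203  0.0016]
 [ 0.0017  0.0029 -1.    ]]
[-0.28905081 -0.13245566  1.16510787]
329 237
273 267
```

View pics/p13.png

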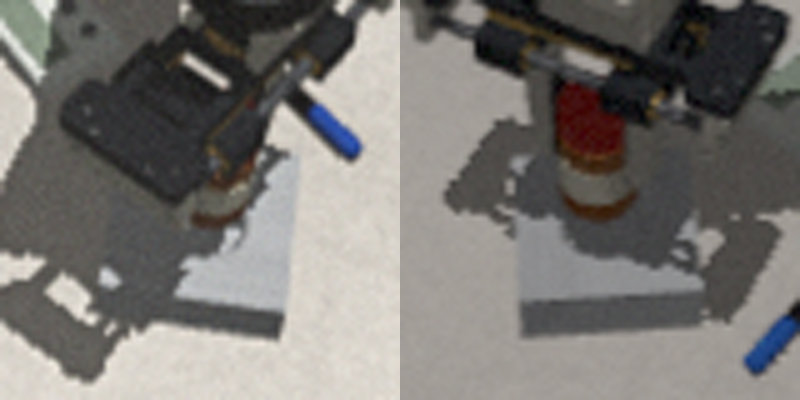

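Both crops show the pot upright above the recess. I correct by 3 mm and go down to just above the mouth.

Request:
{"op": "move_arm", "data": {"offset": [[-0.3,-0.1,0.7],[0,0,0.7],[0,0,0],[0,0,0]], "yaw": [0,0,0,0], "hand": [0.3,0.3,0.3,0.3]}}

```text
time_s: 21.25
ee_pos: [0.4719, 0.2883, 0.0758]
eef_rot: [[0.02, 1.0, -0.001], [1.0, -0.02, -0.0], [-0.0, -0.001, -1.0]]
wrist_force: [-0.0, 0.1, -1.9]
gripper_width: 0.0415
```

```bash
python3 - <<'E'
from h import *
st=env.state(); print(st['ee_pos'],st['wrist_force'],np.array(st['eef_rot']).round(4)[:,2])
e=np.array(st['ee_pos'])
ims=[]
for n in ('scene','side'):
    x=snap(n); u,v=proj(x,[.4733,.2885,.05])[0].astype(int); I=cv2.resize(x['frame'][v-40:v+40,u-40:u+40],None,fx=5,fy=5,interpolation=cv2.INTER_CUBIC)
    a=np.linspace(0,2*np.pi,60)
    for z,c,r,dx in ((e[2]-.030,(0,255,0),.021,e[:2]),(.034,(0,255,255),.023,[.4733,.2885])):
        q=proj(x,np.c_[dx[0]+r*np.cos(a),dx[1]+r*np.sin(a),z+0*a]); q=(q-[u-40,v-40]+.5)*5; cv2.polylines(I,[q.astype(np.int32)],True,c,1)
    ims.append(I)
cv2.imwrite('pics/p14.png',np.hstack(ims))
E
```

```text
[0.47190497 0.28826392 0.07575007] [-0.02599463  0.14955743 -1.89684143] [-6.e-04 -4.e-04 -1.e+00]
```

View pics/p14.png

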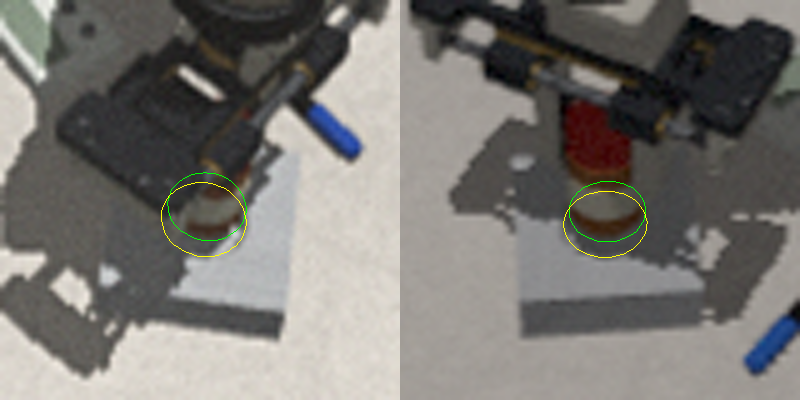

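```bash
python3 - <<'E'
from h import *
e=np.array(env.state()['ee_pos'])
ims=[]
for n in ('scene','side'):
    x=snap(n); f=x['frame'].astype(int)
    A=proj(x,[.4733,.2885,.034])[0]
    u0,v0=A.astype(int)
    I=cv2.resize(x['frame'][v0-40:v0+20,u0-25:u0+25],None,fx=8,fy=8,interpolation=cv2.INTER_CUBIC)
    for p,c in (([.4733,.2885],(0,255,255)),(e[:2],(0,255,0))):
        q=proj(x,[[*p,e[2]-.03],[*p,e[2]+.045]]); q=((q-[u0-25,v0-40]+.5)*8).astype(int)
        cv2.line(I,q[0].tolist(),q[1].tolist(),c,1)
    ims.append(I)
    m=((f[...,2]-f[...,0]>35)); m[:v0-40]=0;m[v0+20:]=0;m[:,:u0-25]=0;m[:,u0+25:]=0
    for r in range(v0-35,v0+8,1):
        c=np.where(m[r])[0]
        if len(c)>3:
            # hole-axis u at this row
            q=proj(x,[[.4733,.2885,z] for z in np.linspace(.02,.15,131)]); k=np.argmin(abs(q[:,1]-r))
            print(n,r,c.min(),c.max(),(c.min()+c.max())/2,'axis',q[k,0].round(1))
cv2.imwrite('pics/p15.png',np.hstack(ims))
E
```

```text
side 248 267 271 269.0 axis 272.8
side 249 266 273 269.5 axis 272.8
side 250 266 273 269.5 axis 272.9
side 251 266 273 269.5 axis 272.9
side 252 266 285 275.5 axis 272.9
side 253 266 276 271.0 axis 273.0
side 254 266 278 272.0 axis 273.0
side 255 266 278 272.0 axis 273.0
side 256 266 278 272.0 axis 273.1
side 257 266 278 272.0 axis 273.1
side 258 267 278 272.5 axis 273.1
side 259 267 278 272.5 axis 273.2
side 260 267 278 272.5 axis 273.2
side 261 267 278 272.5 axis 273.2
side 262 269 278 273.5 axis 273.3
side 263 270 278 274.0 axis 273.3
side 271 270 279 274.5 axis 273.6
side 272 271 277 274.0 axis 273.6
```

View pics/p15.png

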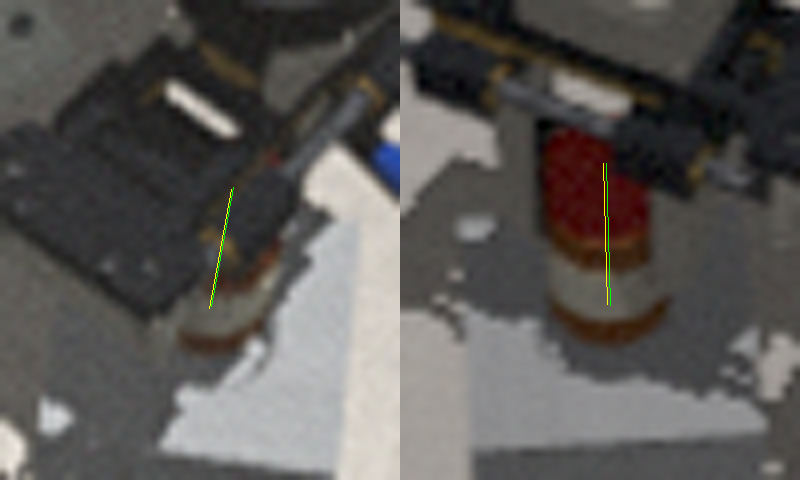

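In the side view the pot's axis at (607,305) lies on the recess axis. I lower in small steps, watching the force.

Request:
{"op": "move_arm", "data": {"offset": [[0,0.1,0.5],[0,0,0.5],[0,0,0.2],[0,0,0]], "yaw": [0,0,0,0], "hand": [0.3,0.3,0.3,0.3]}}

```text
time_s: 21.85
ee_pos: [0.4727, 0.2881, 0.0634]
eef_rot: [[0.02, 1.0, -0.001], [1.0, -0.02, -0.001], [-0.001, -0.001, -1.0]]
wrist_force: [0.1, 0.6, -1.5]
gripper_width: 0.0419
```

Request:
{"op": "move_arm", "data": {"offset": [[0,0,0.2],[0,0,0.2],[0,0,0]], "yaw": [0,0,0], "hand": [0.3,0.3,0.3]}}

```text
time_s: 22.15
ee_pos: [0.473, 0.2883, 0.0598]
eef_rot: [[0.02, 1.0, -0.0], [1.0, -0.02, -0.0], [-0.0, -0.0, -1.0]]
wrist_force: [0.6, 0.3, -1.8]
gripper_width: 0.0419
```

The underside is below the mouth with no force, so the pot has entered. Continuing down.

Request:
{"op": "move_arm", "data": {"offset": [[0,0,0.2],[0,0,0.2],[0,0,0.2],[0,0,0]], "yaw": [0,0,0,0], "hand": [0.3,0.3,0.3,0.3]}}

```text
time_s: 22.55
ee_pos: [0.4729, 0.2882, 0.0537]
eef_rot: [[0.02, 1.0, -0.001], [1.0, -0.02, -0.0], [-0.0, -0.001, -1.0]]
wrist_force: [1.0, -1.1, -1.1]
gripper_width: 0.0416
```

Request:
{"op": "move_arm", "data": {"offset": [[0,0,0.1],[0,0,0.1],[0,0,0]], "yaw": [0,0,0], "hand": [0.3,0.3,0.3]}}

```text
time_s: 22.85
ee_pos: [0.473, 0.2883, 0.0519]
eef_rot: [[0.02, 1.0, -0.0], [1.0, -0.02, -0.0], [-0.0, -0.0, -1.0]]
wrist_force: [0.3, -0.5, -1.4]
gripper_width: 0.0417
```

Request:
{"op": "move_arm", "data": {"offset": [[0,0,0.1],[0,0,0.1],[0,0,0]], "yaw": [0,0,0], "hand": [0.3,0.3,0.3]}}

```text
time_s: 23.15
ee_pos: [0.473, 0.2883, 0.0499]
eef_rot: [[0.02, 1.0, -0.0], [1.0, -0.02, -0.0], [-0.0, -0.0, -1.0]]
wrist_force: [0.3, 0.1, -1.2]
gripper_width: 0.0417
```

Request:
{"op": "move_arm", "data": {"offset": [[0,0,0.1],[0,0,0]], "yaw": [0,0], "hand": [0.3,0.3]}}

```text
time_s: 23.35
ee_pos: [0.4731, 0.2884, 0.0497]
eef_rot: [[0.02, 1.0, -0.0], [1.0, -0.02, 0.0], [0.0, -0.0, -1.0]]
wrist_force: [-1.8, 0.2, 3.6]
gripper_width: 0.0414
```

Request:
{"op": "move_arm", "data": {"offset": [[0,0,0.1],[0,0,0]], "yaw": [0,0], "hand": [0.3,0.3]}}

```text
time_s: 23.55
ee_pos: [0.4731, 0.2883, 0.0496]
eef_rot: [[0.02, 1.0, -0.0], [1.0, -0.02, 0.001], [0.001, -0.0, -1.0]]
wrist_force: [-3.4, -1.0, 10.6]
gripper_width: 0.0417
```

The pot met the floor at the expected height (TCP 0.0496). I ease off, release and lift away.

Request:
{"op": "move_arm", "data": {"offset": [[0,0,-0.15],[0,0,0],[0,0,0],[0,0,0],[0,0,0],[0,0,-1.5],[0,0,-3],[0,0,-4],[0,0,-4],[0,0,0]], "yaw": [0,0,0,0,0,0,0,0,0,0], "hand": [0.3,0.75,0.75,0.75,0.75,0.75,0.75,0.75,0.75,0.75]}}

```text
time_s: 24.55
ee_pos: [0.4767, 0.2899, 0.18]
eef_rot: [[0.02, 1.0, 0.01], [1.0, -0.02, 0.006], [0.007, 0.01, -1.0]]
wrist_force: [0.5, 0.8, 0.4]
gripper_width: 0.07
```

Request:
{"op": "move_arm", "data": {"offset": [[0,0,-3],[-4,0,0],[-4,0,0],[-4,0,0],[0,0,0],[0,0,0]], "yaw": [0,0,0,0,0,0], "hand": [0.75,0.75,0.75,0.75,0.75,0.75]}}

```text
time_s: 25.15
ee_pos: [0.4705, 0.1675, 0.2041]
eef_rot: [[0.022, 1.0, -0.001], [1.0, -0.022, -0.0], [-0.0, -0.001, -1.0]]
wrist_force: [-0.3, 1.1, -0.1]
gripper_width: 0.0696
```

```bash
python3 - <<'E'
from h import *
st=env.state(); print(st['ee_pos'],st['wrist_force'])
for n in ('scene','side','wrist'):
    x=snap(n,n+'16.png'); P=cloud(x); f=x['frame'].astype(int)
    m=(f[...,2]>100)&(f[...,1]<60)&(f[...,0]<60)&(P[...,2]>.085)&(np.hypot(P[...,0]-.473,P[...,1]-.288)<.05)
    t=P[m]; t=t[t[:,2]>.09]; print(n,len(t),np.median(t[:,2]),cv2.minEnclosingCircle(t[:,:2].astype(np.float32)))
    m=(f[...,0]>f[...,2]+30)&(f[...,0]>f[...,1]+25)&(P[...,2]>.13)&(np.abs(P[...,0]-.545)<.18)&(P[...,1]>-.3)&(P[...,1]<.03)
    q=P[m]
    if len(q)>500:
        A=np.c_[q[:,[0,2]],np.ones(len(q))]; s=np.linalg.lstsq(A,q[:,1],rcond=None)[0]; print('lid',np.pi/2+np.arctan(-s[1]))
E
```

```text
[0.47054327 0.16749774 0.20413994] [-0.33022129  1.05520926 -0.09268921]
scene 77 0.09428014331289776 ((0.47480112314224243, 0.2882111668586731), 0.019955499097704887)
lid 1.9025222308248146
side 126 0.09468530654153343 ((0.47338157892227173, 0.28698620200157166), 0.020141299813985825)
lid 1.8936457426945175
wrist 1710 0.0948332178011115 ((0.4727461636066437, 0.27361613512039185), 0.031856853514909744)
```

View pics/scene16.png

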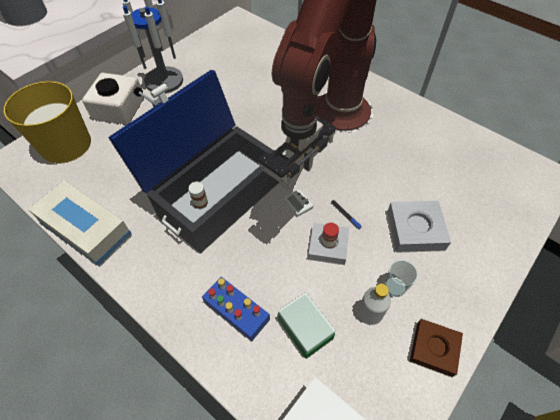

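View pics/wrist16.png

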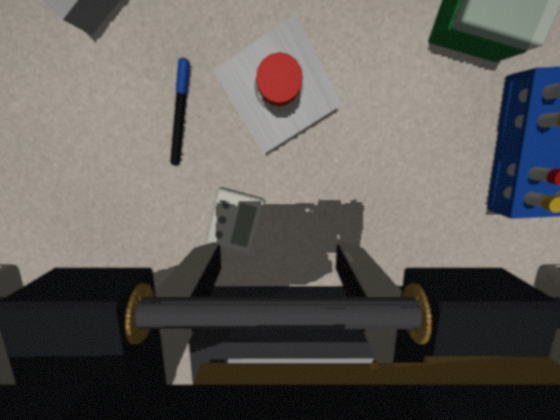

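The scene view shows the pot upright in the small block at (330,232), the lid back on its stop, and the white pot and bystanders in place. The cap top is at 0.0945 m (0.095 expected), centred to about 1 mm. The lid angle is the same as right after release, and the hand is clear.

```bash
python3 -c "
from rig import env
print(env.sign_off())"
```

```text
the job is handed in; nothing more can be done
None
```

The job is handed in. The lid is open against its stop screw, and the red-capped pot is seated in the recess of the small aluminium block. It took about 25 s of the 72 s allowed; sign-off gave no verdict.

- **Lid:** I swung it by the handle until the arm stalled on the rubber tip. The wrist force put the load there at about 7–8 N, held for 0.6 s. After I let go, the cameras read about 1.90 rad. They read the same at the end, so the lid had not moved. They can't see the tip itself, so continued contact is inferred.
- **Angle disagreement:** the hand position gave about 1.94 rad at contact, 0.04 more than the cameras. I put this down to calibration.
- **Pot:** it met the recess floor at the expected height, with at most about 12 N of push. Its cap top then measured 0.0945 m against 0.095 m expected. The scene and side views put its centre within about 2 mm of the recess axis, and it stood upright and released.
- **Failed check:** the wrist camera's fit of the cap position was off because it also picked up the cap's side, so I ignored it.
- **Bystanders:** by eye, the white-capped pot and everything else looked undisturbed, and the hand was clear of everything.

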